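Raise the tester's display and hold a watch carriage down on its hidden pin

TASK

Get this watch ready for a timing reading: first tilt the tester's stiff display up to about 60 degrees from flat and leave it standing there. Then, keeping the watch carriage level and in its channel, slide it along the cradle towards the microphone until it drops over the hidden locating pin, and press it down fully home against the spring. Finish while still holding it down, since it springs up if let go, and leave the screwdriver, jar and loupe where they are.

Things in the scene. Friction and masses are not known exactly. Their poses are not given: they have to be found in the camera images.
- tester: White timing tester, fixed: a low box 150 (x) by 190 (y) by 50 mm high, three grey buttons on its front (-x) face. Origin under its centre, z up. It stands on one side of the bench, the cradle on the other; yaw within 0.25 rad. On top lies its tilting display, a white panel 145 long (x, from hinge) by 180 by 12 mm, blue screen on its upper face.
- display (a joint): Display angle in rad: 0 flat on the tester, 1.05 is 60 degrees up, 1.75 its stop; starts at 0 to 0.2. It turns about the tester's y axis at its far (+x) edge; the near edge rises, moving up and away from the robot. Stiff hinge: 3 to 4 N at the tab raises it, and it stays where it is left.
- display_tab (a point): Grip point in the orange tab on the middle of the display's near edge, 172 mm from the hinge line, 11 mm inside the tab's outer end, mid-thickness. The tab stands out 38 mm from the panel, 18 mm wide (along the tester's y), 12 mm thick. Pinched across its width from above, it can turn between the fingers as it rises. Its x axis points to the hinge.
- display_hinge (a point): Middle of the display's hinge line, 58 mm above the work surface, 70 mm beyond (+x of) the tester's centre; the line runs along the tester's y.
- cradle: Black pickup cradle, fixed, 176 (x, along its channel) by 78 mm, an aluminium microphone (28 mm dia.) standing out of its far (+x) end. Origin under its centre, z up, yaw within 0.35 rad. Its channel, 156 by 59 mm, has side and end walls up to 46 mm above the work surface and holds the carriage: 3 mm side play in all, 28 mm travel either way from the middle.
- channel_mid (a point): Middle of the channel, 39 mm above the work surface: level with the top of the sprung bed when up. Fixed ledges at both sides are at 30 mm. Hidden under the carriage a fixed brass pin, 10 mm dia. with a tapered tip, top at 37.5 mm, stands on the channel's centre line (its x axis), anywhere from 8 mm on the near (-x) side of this point to 18 mm on the far (+x) side.
- bed (a joint): How far the sprung bed that carries the carriage is pushed down, in m: 0 up, 0.009 with the carriage fully home on the ledges. Off the pin it goes only about 0.0015, until the carriage's flat underside meets the pin tip. The hand feels about 3 N as it starts down, about 8 N fully down (8 N is also enough while sliding); let go, it rises again.
- carriage: Loose aluminium watch carriage, 100 (x) by 56 (y) by 18 mm thick, about 0.25 kg: gold-coloured watch on its far (+x) half, steel screw on the near half, blue grip fin in the middle. Origin at the centre of its underside, 39 mm above the work surface when up, 30 mm when home. It starts on the bed 16 to 26 mm on the near (-x) side of the channel's middle.
- carriage_socket (a point): Mouth of the blind socket, at the centre of the carriage's underside: square, 14 by 14 mm, 12 mm deep; fits over the pin. At the start it is 8 to 44 mm short of the pin: slide the carriage in +x of the cradle, towards the microphone.
- carriage_grip (a point): Grip point in the blue fin on the carriage, 42 mm above the carriage's underside, straight above the socket. The fin is 24 long (x) by 18 wide (y) and rises from 18 to 56 mm above the underside.
- screwdriver: Bystander: screwdriver 160 mm long lying on the bench between tester and cradle; origin at its underside's centre.
- jar: Bystander: amber jar, 44 mm dia., 55 mm high; origin under its centre.
- loupe: Bystander: black eye loupe, 34 mm dia., 30 mm high; origin under its centre.
Mind the look-alikes: they are no part of the job. Of the things that look like the carriage, the middle-sized one is meant.

How it is judged:
By the outcome, as a careful person would: the job done as asked, in the order asked, and still so for the second after the job is handed in, while the arm keeps its last pose, push and grip.
It also fails if it takes over 72 s, if anything falls off the work surface, if the arm or the gripper's body presses on something with over 40 N, if the wrist force passes 120 N, or if a joint passes its speed limit or range.

ROBOT

A 6-joint arm with a two-finger parallel gripper is mounted at the origin on the work surface. World frame = base frame: x ahead of the robot, y to its left, z up, the work surface at z = 0. Lengths are in m, angles in rad, forces in N, time in s.
With the tool pointing down it reaches from about 0.35 to 0.775 m from the base axis. Payload 7.3 kg.
Tool frame: the origin (TCP) lies at the very end of the fingers, on their centre line; the grasp point (between the pads) lies 19 mm behind it (robot.hold_point_z is the distance from the TCP to the grasp point, in m); z points along the fingers, y is the direction in which the jaws open and shut (so a half turn about z gives the same grasp; the last joint's range is limited). The gripper opens to 92 mm and grips with 3 to 60 N. Pads are 19 mm wide; open, the fingers measure 130 mm over their backs; the gripper's body (75 mm by 190 mm) begins 47 mm behind the grasp point.
Start: joints at [0.977, 0.342, 1.524, -0, 1.275, -0.146], TCP at [0.227, 0.473, 0.227] pointing down, gripper open.
Joint ranges: [-2.53, 2.53], [-0.77, 2.02], [0.04, 2.7], [-1, 4.14], [0.28, 2.66], [-3.11, 3.11]. Speed limits (rad/s): [2.57, 2.57, 3.14, 3.14, 3.14, 3.14].

INTERFACE

Orientations are given as [roll, pitch, yaw] about the fixed x, y, z axes, in that order (R = Rz(yaw) Ry(pitch) Rx(roll)).
In Python, from cell import monitor, viewer, robot gives the robot as it stands.
- The arm moves only by the tool move_arm, never from a script. Its argument "deltas" is a list of rows, each an object of numbers: "x", "y", "z": the shift along the tool's x, y, z in m; "wx", "wy", "wz": the turn, a rotation vector about the tool's x, y, z in degrees; "hand": the opening, from 0 (shut) to 1 (fully open). In form: [{"x": .., "y": .., "z": .., "wx": .., "wy": .., "wz": .., "hand": ..}, ...]. A call has 1 to 8 rows; each row is the pose to reach, as a shift and turn from the pose commanded when the call began, along the tool's axes at that moment; what a row does not reach only later rows make up. A row lasts 1/8 s, in which the tool goes at most 62.5 mm and 10.7 degrees, less where a joint would pass 70% of its speed; a pose out of reach is approached as far as the arm can. A call with a gripper value outside its range is refused whole. The fingers move at their own pace and stop on an object; "grip_force" is the grip in N (left out, the last holds). Time passes only in rows, so rows that repeat a pose let the fingers close. It gives the time, the measured TCP pose, the force and the opening at its end, in the units of the state.
- monitor.observe(): the state, without advancing time (a new reading comes with each control period).
- viewer.read_camera(name): name is "scene" or "top" or "wrist"; returns the picture (400x640x3 uint8, red, green, blue); there is no depth.
- viewer.camera_params(name): a dict with "camera_matrix" (3x3 intrinsics, pixels), "k1" (the pictures are not rectified: a ray, as slopes to the right and down, at radius r is drawn at 1 + k1 r^2 times it, then the intrinsics apply), "R" (3x3) and "t" (3): a world point X has camera coordinates R X + t. Camera axes: x right, y down, z forward; pixel columns grow to the right and rows downward; lengths in m; the calibration is good to about 2 mm. A picture is of the moment at which its call begins: read the wrist's pose just before it. camera_params takes no time and is no camera call; for the wrist camera it gives the pose at the moment of the call.
- robot.hand_in(): hands the job in, once; it reports no verdict.
The state is a dict: "time": time; "qpos": joint angles; "qvel": joint speeds; "joint_efforts": joint torques, N m; "tool_pos": TCP position; "tool_rot": TCP orientation; "contact_force": force on the tool from outside, world axes, zero at the start; "torque": the same for the moment, N m; "opening": finger opening in m.
Only numpy, scipy, OpenCV 4.12 (cv2) and the standard library are available. Lean on these libraries where they do the work, as an engineer would, in place of code of your own. Each camera call takes 0.05 s, during which the arm holds its last target. There are 200 camera calls.

## Working session

There is one attempt and no reset: what is moved stays moved. The work goes in short steps, Python scripts to look and compute and a tool call to move; the robot and the scene stay as the last step left them, time stands still between calls to the robot, and variables do not carry over. Pictures are saved under pics/ and viewed, about 8 in all and at most 12, crops included, and the job is handed in when it is done.

Besides the shell and the picture viewer there is one more tool, called after "Request:" as a command line: name --argument value ..., lists and objects as JSON in quotes. move_arm: Moves the arm, as the interface text tells. Its arguments: {"type":"object","properties":{"deltas":{"type":"array","items":{"type":"object","properties":{"x":{"type":"number"},"y":{"type":"number"},"z":{"type":"number"},"wx":{"type":"number"},"wy":{"type":"number"},"wz":{"type":"number"},"hand":{"type":"number"}}}},"grip_force":{"type":"number"}},"required":["deltas"]}

```bash
mkdir -p pics; ls
cat > h.py <<'E'
import numpy as np, cv2
from cell import monitor, viewer, robot
def grab(n,f=None):
    p=viewer.camera_params(n); im=viewer.read_camera(n)
    if f: cv2.imwrite('pics/'+f,im[:,:,::-1])
    return im,p
def ray(p,uv):
    K=np.array(p["camera_matrix"]);R=np.array(p["R"]);t=np.array(p["t"])
    d=np.linalg.solve(K,[uv[0],uv[1],1.])[:2]; s=d.copy()
    for _ in range(30): s=d/(1+p["k1"]*(s@s))
    return -R.T@t, R.T@np.r_[s,1]
def onz(p,uv,z):
    o,d=ray(p,uv); return o+d*(z-o[2])/d[2]
def proj(p,X):
    c=np.array(p["R"])@np.asarray(X,float)+np.array(p["t"]); s=c[:2]/c[2]; s=s*(1+p["k1"]*(s@s))
    return (np.array(p["camera_matrix"])@np.r_[s,1])[:2]
def rot(s):
    from scipy.spatial.transform import Rotation as Ro
    return Ro.from_euler('xyz',s["tool_rot"]).as_matrix()
E
python3 - <<'E'
from h import *
print(monitor.observe())
a,_=grab('top','top0.png');b,_=grab('scene','scene0.png')
E
```

```text
pics
{'time': 0.0, 'qpos': array([ 9.77011044e-01,  3.42716265e-01,  1.52504724e+00, -3.25764709e-06,
        1.27540128e+00, -1.45965631e-01]), 'qvel': array([-7.29660935e-04, -4.54312923e-05,  7.36029111e-04, -2.86776319e-04,
        1.65502389e-03, -7.64421915e-04]), 'joint_efforts': array([ 5.53555674e-04, -4.31243026e+01, -2.44223338e+01,  7.18810502e-02,
        5.55378338e-02, -1.04976680e-04]), 'tool_pos': array([0.22705116, 0.47289439, 0.22603778]), 'tool_rot': array([-3.14003680e+00, -2.25579907e-04,  2.69377378e+00]), 'contact_force': array([-0.40889974, -0.81115373,  0.3036356 ]), 'torque': array([-0.02768057,  0.00953748, -0.06011947]), 'opening': 0.09186748828314265}
```

View pics/top0.png

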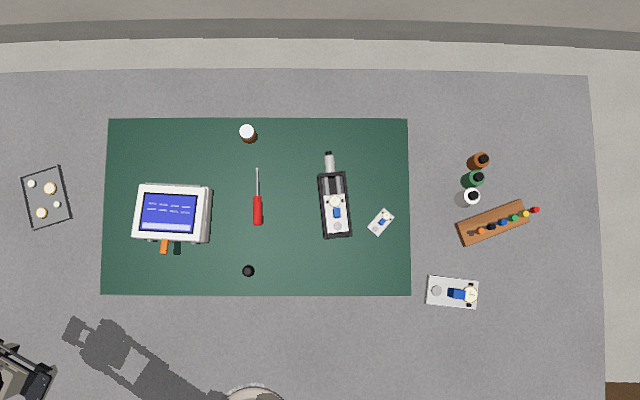

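View pics/scene0.png

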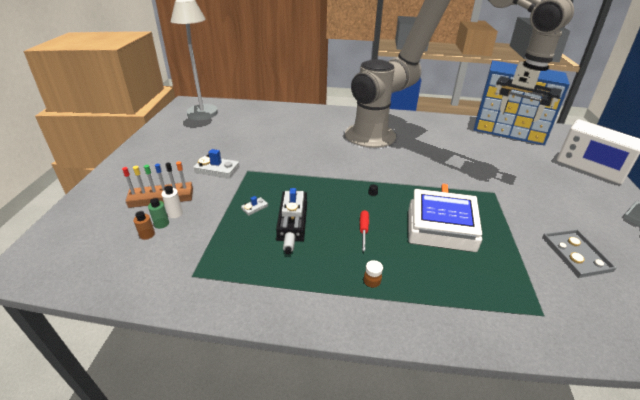

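Top view: three carriage look-alikes. They are the one in the cradle (336,210), a small one on the mat (380,222), and a large one on the bench (452,292). The one in the cradle is the middle-sized and sits in the channel, so it is the one meant. The orange tab is at (165,246).

```bash
cat > m.py <<'E'
from h import *
def blobs(im,lo,hi,box,mn=15):
    h=cv2.cvtColor(im,cv2.COLOR_RGB2HSV); m=cv2.inRange(h,lo,hi); k=np.zeros_like(m); x0,y0,x1,y1=box; k[y0:y1,x0:x1]=m[y0:y1,x0:x1]
    n,l,s,c=cv2.connectedComponentsWithStats(k)
    return [(c[i].round(1),s[i].tolist(),cv2.minAreaRect(np.argwhere(l==i)[:,::-1].astype(np.float32))) for i in range(1,n) if s[i,4]>=mn]
E
python3 - <<'E'
from m import *
T,pt=grab('top');S,ps=grab('scene')
for nm,im,bx in (('top',T,(100,120,410,300)),('scene',S,(200,170,520,300))):
    for c,lo,hi in (('orange',(5,150,120),(18,255,255)),('blue',(100,150,60),(130,255,255))):
        for b in blobs(im,lo,hi,bx,8): print(nm,c,b)
b=[x for x in blobs(T,(0,0,0),(180,255,60),(300,140,370,250),60)]
for x in b: print('dark',x)
print('top cam',-np.array(pt['R']).T@pt['t'], 'scene',-np.array(ps['R']).T@ps['t'])
a=cv2.resize(T[140:260,300:410],None,fx=5,fy=5,interpolation=cv2.INTER_CUBIC)
c=cv2.resize(T[170:270,120:220],None,fx=2.4,fy=2.4,interpolation=cv2.INTER_CUBIC)
d=cv2.resize(S[180:260,230:330],None,fx=2.4,fy=2.4,interpolation=cv2.INTER_CUBIC)
o=np.zeros((600,795,3),np.uint8);o[:600,:550]=a;o[:240,555:795]=c;o[300:492,555:795]=d
cv2.imwrite('pics/crop1.png',o[:,:,::-1])
E
```

```text
top orange (array([163.6, 246.3]), [160, 239, 9, 15, 103], ((163.6599884033203, 246.37997436523438), (7.071067810058594, 14.142135620117188), 8.130102157592773))
top blue (array([161.1, 210. ]), [140, 193, 53, 39, 443], ((166.76895141601562, 212.42758178710938), (52.08643341064453, 36.81870651245117), 3.3664605617523193))
top blue (array([181.7, 195.9]), [172, 195, 19, 5, 33], ((181.0, 197.0), (18.0, 4.0), -0.0))
top blue (array([194. , 202.7]), [192, 196, 4, 18, 27], ((193.5, 204.5), (17.0, 3.0), 90.0))
top blue (array([336.3, 212.2]), [333, 208, 7, 10, 45], ((336.0, 212.5), (9.0, 6.0), 90.0))
top blue (array([187.2, 214.2]), [185, 214, 6, 2, 8], ((187.5, 214.5), (1.0, 5.0), 90.0))
top blue (array([381.5, 221.3]), [379, 219, 6, 6, 24], ((381.4615478515625, 221.3076934814453), (3.882901668548584, 5.547001838684082), 33.690067291259766))
top blue (array([180.2, 222.9]), [174, 222, 14, 2, 15], ((180.5, 222.5), (13.0, 1.0), -0.0))
scene orange (array([444.5, 187.7]), [442, 184, 6, 8, 43], ((444.5, 187.5), (7.0, 5.0), 90.0))
scene orange (array([373.7, 278.7]), [366, 276, 16, 6, 55], ((373.5, 278.5), (5.0, 15.0), 90.0))
scene blue (array([292.5, 193.7]), [290, 188, 6, 14, 64], ((292.5, 194.5), (13.0, 5.0), 90.0))
scene blue (array([446.4, 212.2]), [422, 195, 51, 30, 785], ((446.8800048828125, 210.33999633789062), (53.59869384765625, 23.617366790771484), 8.130102157592773))
scene blue (array([253.4, 199.6]), [251, 196, 6, 9, 39], ((253.5, 200.0), (8.0, 5.0), 90.0))
top cam [ 0.48125357 -0.14411693  1.20535878] scene [ 1.4166879  -0.0403816   0.71066608]
```

View pics/crop1.png

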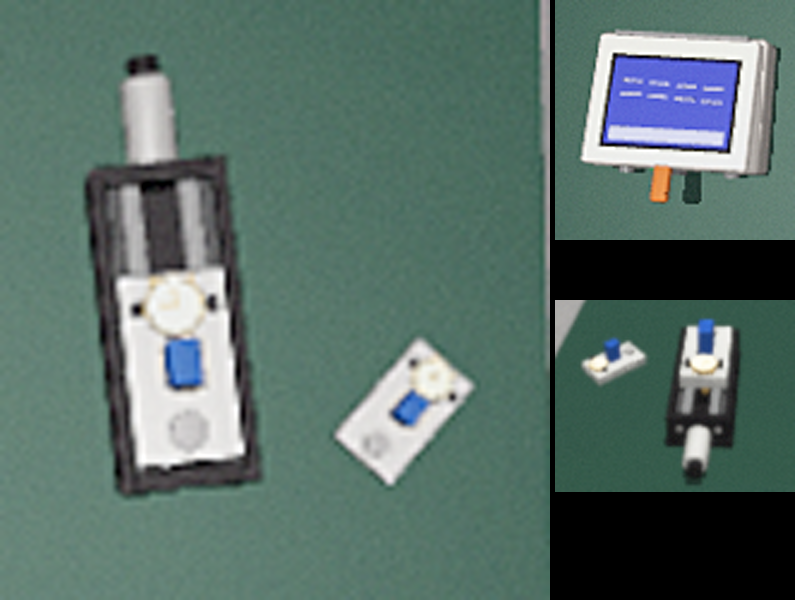

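Crop confirms: the in-cradle carriage (fin at 336,212) is larger than the loose one at (381,221) and smaller than the bench one at (452,292). The tab is at (163.6,246.4) in top and (444.5,187.7) in scene.

```bash
cat > m2.py <<'E'
from m import *
def tri(l):
    A=np.zeros((3,3));b=np.zeros(3)
    for p,uv in l:
        o,d=ray(p,uv);d=d/np.linalg.norm(d);P=np.eye(3)-np.outer(d,d);A+=P;b+=P@o
    X=np.linalg.solve(A,b);return X,[np.round(proj(p,X)-uv,1) for p,uv in l]
E
python3 - <<'E'
from m2 import *
pt=viewer.camera_params('top');ps=viewer.camera_params('scene')
print('tab',tri([(pt,(163.7,246.3)),(ps,(444.5,187.5))]))
for z in (.062,.08,.095): print(z,onz(pt,(163.7,246.3),z),onz(ps,(444.5,187.5),z))
# display corners in top crop: NL NR FR FL
f=lambda u,v:(120+(u-555)/2.4,170+v/2.4)
for n,c,z in (('NL',(583,160),.08),('NR',(748,174),.08),('FR',(766,48),.064),('FL',(602,34),.064)): print(n,onz(pt,f(*c),z))
g=lambda u,v:(300+u/5,140+v/5)
for n,c in (('NL',(118,494)),('NR',(260,480)),('FR',(228,157)),('FL',(87,170))): print(n,onz(pt,g(*c),.046))
print('fin',onz(pt,(336.2,212.2),.09), 'mic',onz(pt,g(147,110),.04))
for n,c in (('NL',(137,467)),('NR',(245,458)),('FR',(224,267)),('FL',(117,277))): print('car',n,onz(pt,g(*c),.057))
print(tri([(pt,(336.2,212.2)),(ps,(292.5,192))]))
E
```

```text
tab (array([0.48369988, 0.22379179, 0.0895099 ]), [array([-1. , -0.1]), array([-0.8,  0.1])])
0.062 [0.48360144 0.23029253 0.062     ] [0.44137472 0.23818942 0.062     ]
0.08 [0.48356447 0.22439816 0.08      ] [0.46843894 0.23045928 0.08      ]
0.095 [0.48353367 0.2194862  0.095     ] [0.49099245 0.2240175  0.095     ]
NL [0.50790988 0.30972472 0.08      ]
NR [0.49383188 0.12898274 0.08      ]
FR [0.63239113 0.11649522 0.064     ]
FL [0.64785882 0.30056507 0.064     ]
NL [ 0.50467189 -0.18993345  0.046     ]
NR [ 0.51207723 -0.26568247  0.046     ]
FR [ 0.68636187 -0.24985214  0.046     ]
FL [ 0.67893586 -0.17354709  0.046     ]
fin [ 0.5720644  -0.22077766  0.09      ] mic [ 0.71318426 -0.20640195  0.04      ]
car NL [ 0.51865218 -0.19954873  0.057     ]
car NR [ 0.52339197 -0.25667088  0.057     ]
car FR [ 0.62501192 -0.2462468   0.057     ]
car FL [ 0.61950132 -0.18919039  0.057     ]
(array([ 0.57203483, -0.21913776,  0.08681698]), [array([-0.7,  0.1]), array([-0.6, -0. ])])
```

```bash
cat > d.py <<'E'
from h import *
from scipy.spatial.transform import Rotation as Ro
def delta(X,ydeg=None,R=None):
    """shift in tool axes to TCP X; ydeg = heading of tool y axis, tool down"""
    s=monitor.observe();R0=rot(s)
    if R is None:
        a=np.radians(ydeg);y=np.array([np.cos(a),np.sin(a),0]);z=np.array([0,0,-1.]);R=np.c_[np.cross(y,z),y,z]
    w=Ro.from_matrix(R0.T@R).as_rotvec(degrees=True)
    print('t',s['time'],'shift mm',(1000*R0.T@(np.array(X)-s['tool_pos'])).round(1),'w',w.round(1),'F',s['contact_force'].round(1),'open',s['opening'])
E
python3 -c "
from d import *
delta([.476,.224,.20],85.4)"
```

```text
t 0.2 shift mm [-332.1 -116.7   26.4] w [ -0.1  -0.  -21.1] F [-0.5 -0.1 -0.6] open 0.09166686334102277
```

Request:
move_arm --deltas '[{"x": -0.055, "y": -0.019, "z": 0.0, "wz": -4}, {"x": -0.11, "y": -0.038, "z": 0.0, "wz": -8}, {"x": -0.165, "y": -0.058, "z": 0.005, "wz": -12}, {"x": -0.22, "y": -0.077, "z": 0.01, "wz": -16}, {"x": -0.275, "y": -0.097, "z": 0.02, "wz": -21.1, "hand": 0.5}, {"x": -0.332, "y": -0.117, "z": 0.026, "wz": -21.1, "hand": 0.5}, {"x": -0.332, "y": -0.117, "z": 0.026, "wz": -21.1, "hand": 0.5}, {"x": -0.332, "y": -0.117, "z": 0.026, "wz": -21.1, "hand": 0.5}]'

```text
schema error: expected keys x, y, z, wx, wy, wz, hand
```

Run:
```python
from m import *
from d import delta
W,pw=grab('wrist','w1.png')
print('cam',-np.array(pw['R']).T@pw['t'],'axis',np.array(pw['R'])[2])
for b in blobs(W,(5,150,100),(18,255,255),(0,0,640,400),100): print(b, onz(pw,b[2][0],.09))
print(proj(pw,[.476,.224,.09]))
delta([.476,.224,.20],85.4)
```

```text
cam [0.15222409 0.50879289 0.38459507] axis [ 0.27405884 -0.13141936 -0.95269129]
[231.79673546 430.37135056]
t 0.25 shift mm [-332.1 -116.8   26.5] w [ -0.   -0.  -21.1] F [ 0.9 -0.9 -0.3] open 0.09186801542419241
```

View pics/w1.png

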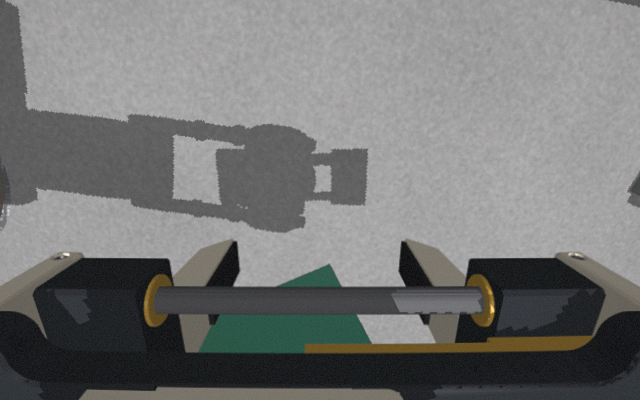

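That was the empty bench: the move was refused because every key must be given. Repeating it with all keys.

Request:
move_arm --deltas '[{"x": -0.055, "y": -0.019, "z": 0.0, "wx": 0, "wy": 0, "wz": -4, "hand": 1}, {"x": -0.11, "y": -0.038, "z": 0.0, "wx": 0, "wy": 0, "wz": -8, "hand": 1}, {"x": -0.165, "y": -0.058, "z": 0.005, "wx": 0, "wy": 0, "wz": -12, "hand": 0.8}, {"x": -0.22, "y": -0.077, "z": 0.01, "wx": 0, "wy": 0, "wz": -16, "hand": 0.5}, {"x": -0.275, "y": -0.097, "z": 0.02, "wx": 0, "wy": 0, "wz": -21.1, "hand": 0.5}, {"x": -0.332, "y": -0.117, "z": 0.026, "wx": 0, "wy": 0, "wz": -21.1, "hand": 0.5}, {"x": -0.332, "y": -0.117, "z": 0.026, "wx": 0, "wy": 0, "wz": -21.1, "hand": 0.5}, {"x": -0.332, "y": -0.117, "z": 0.026, "wx": 0, "wy": 0, "wz": -21.1, "hand": 0.5}]'

```text
time: 1.25
tool_pos: [0.4755, 0.2242, 0.2005]
tool_rot: [3.141, -0.001, 3.061]
contact_force: [-0.1, -0.3, -0.2]
opening: 0.0462
```

Run:
```python
from m import *
from d import delta
W,pw=grab('wrist','w2.png')
print('cam',-np.array(pw['R']).T@pw['t'],'axis',np.array(pw['R'])[2])
for b in blobs(W,(5,150,100),(18,255,255),(0,0,640,400),100): print(b, onz(pw,b[2][0],.09))
print(proj(pw,[.476,.224,.09]))
delta([.476,.224,.20],85.4)
```

```text
cam [0.3927237  0.23062454 0.358886  ] axis [ 0.3026098  -0.02332853 -0.95282899]
(array([319.7, 205. ]), [310, 186, 20, 40, 734], ((319.5, 205.5), (39.0, 19.0), 90.0)) [0.48139777 0.22441995 0.09      ]
[318.57076368 199.93240942]
t 1.3 shift mm [-0.9 -0.7  0.8] w [ 0.  -0.   0.1] F [0.3 0.8 0.6] open 0.0461444809948143
```

View pics/w2.png

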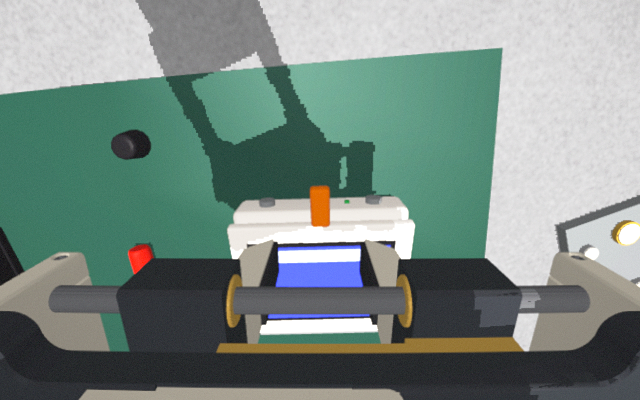

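Run:
```python
from m2 import *
pw=viewer.camera_params('wrist');pt=viewer.camera_params('top')
for a in (.1,.15,.2):
    h=np.array([.644,.211,.058]);e=np.array([-.9968,.08,0]);
    P=lambda l,dz:h+e*(l*np.cos(a)-dz*np.sin(a)*-1*-1)+np.array([0,0,l*np.sin(a)+dz*np.cos(a)])
    print(a,[proj(pw,P(*q)).round(1) for q in ((.183,-.006),(.183,.006),(.145,.006))],'top',[proj(pt,P(*q)).round(1) for q in ((.183,-.006),(.145,.006))],'grip',P(.172,0).round(4))
```

```text
0.1 [array([318.5, 180. ]), array([318.5, 184.3]), array([318.5, 221. ])] top [array([164.2, 254.7]), array([164.8, 239.6])] grip [0.4734 0.2247 0.0752]
0.15 [array([318.5, 183.2]), array([318.5, 188.3]), array([318.5, 224.9])] top [array([163.1, 254.4]), array([164. , 239.1])] grip [0.4745 0.2246 0.0837]
0.2 [array([318.5, 187. ]), array([318.5, 193.1]), array([318.5, 229.3])] top [array([162. , 253.9]), array([163.2, 238.5])] grip [0.476  0.2245 0.0922]
```

Wrist view: orange tab at columns 310–329, rows 186–225, between the fingers. Display angle is about 0.17 rad, grip point about (0.475, 0.2245, 0.086). Descending and pinching.

Request:
move_arm --deltas '[{"x": 0, "y": -0.0005, "z": 0.04, "wx": 0, "wy": 0, "wz": 0, "hand": 0.5}, {"x": 0, "y": -0.0005, "z": 0.08, "wx": 0, "wy": 0, "wz": 0, "hand": 0.5}, {"x": 0, "y": -0.0005, "z": 0.115, "wx": 0, "wy": 0, "wz": 0, "hand": 0.5}, {"x": 0, "y": -0.0005, "z": 0.133, "wx": 0, "wy": 0, "wz": 0, "hand": 0.5}, {"x": 0, "y": -0.0005, "z": 0.133, "wx": 0, "wy": 0, "wz": 0, "hand": 0.3}, {"x": 0, "y": -0.0005, "z": 0.133, "wx": 0, "wy": 0, "wz": 0, "hand": 0.1}, {"x": 0, "y": -0.0005, "z": 0.133, "wx": 0, "wy": 0, "wz": 0, "hand": 0.1}, {"x": 0, "y": -0.0005, "z": 0.133, "wx": 0, "wy": 0, "wz": 0, "hand": 0.1}]' --grip_force 25

```text
time: 2.3
tool_pos: [0.4764, 0.2247, 0.0688]
tool_rot: [3.139, 0.002, 3.062]
contact_force: [-0.7, 5.3, 1.5]
opening: 0.0179
```

Run:
```python
from d import *
h=np.array([.644,.211,.058])
s=monitor.observe();R0=rot(s);g=s['tool_pos']-np.array([0,0,.019])*0+R0[:,2]*-.019
a0=np.arctan2(g[2]-.058,np.hypot(*(g-h)[:2]));print(s['time'],g,a0,np.linalg.norm(g-h),s['opening'],s['contact_force'])
e=np.array([-.9968,.08,0])
for a in np.linspace(.17,1.1,12)[1:]:
    L=.172
    d=e*L*(np.cos(a)-np.cos(.17))+np.array([0,0,L*(np.sin(a)-np.sin(.17))])
    print(round(a,2),(1000*R0.T@d).round(1))
```

```text
2.3 [0.47636976 0.22467965 0.08781486] 0.17544890366639257 0.17080971181232762 0.017902767729547724 [-0.65111006  5.31211053  1.53966646]
0.25 [ -3.1   0.  -14.2]
0.34 [ -7.4   0.1 -28.1]
0.42 [-12.8   0.1 -41.6]
0.51 [-19.4   0.1 -54.6]
0.59 [-27.    0.1 -66.9]
0.68 [-35.7   0.1 -78.6]
0.76 [-45.3   0.2 -89.5]
0.85 [-55.7   0.2 -99.6]
0.93 [ -67.     0.2 -108.7]
1.02 [ -79.1    0.2 -116.9]
1.1 [ -91.8    0.2 -124. ]
```

Request:
move_arm --deltas '[{"x": -0.003, "y": 0.001, "z": -0.014, "wx": 0, "wy": 0, "wz": 0, "hand": 0.1}, {"x": -0.0074, "y": 0.001, "z": -0.028, "wx": 0, "wy": 0, "wz": 0, "hand": 0.1}, {"x": -0.0128, "y": 0.001, "z": -0.0416, "wx": 0, "wy": 0, "wz": 0, "hand": 0.1}, {"x": -0.0194, "y": 0.001, "z": -0.0546, "wx": 0, "wy": 0, "wz": 0, "hand": 0.1}, {"x": -0.027, "y": 0.001, "z": -0.067, "wx": 0, "wy": 0, "wz": 0, "hand": 0.1}]'

```text
time: 2.92
tool_pos: [0.5026, 0.2233, 0.1352]
tool_rot: [3.14, -0.001, 3.062]
contact_force: [2.9, 6.3, -6.8]
opening: 0.018
```

Request:
move_arm --deltas '[{"x": -0.0087, "y": 0.001, "z": -0.0117, "wx": 0, "wy": 0, "wz": 0, "hand": 0.1}, {"x": -0.0183, "y": 0.001, "z": -0.0226, "wx": 0, "wy": 0, "wz": 0, "hand": 0.1}, {"x": -0.0287, "y": 0.001, "z": -0.0327, "wx": 0, "wy": 0, "wz": 0, "hand": 0.1}, {"x": -0.04, "y": 0.001, "z": -0.0418, "wx": 0, "wy": 0, "wz": 0, "hand": 0.1}, {"x": -0.0521, "y": 0.001, "z": -0.05, "wx": 0, "wy": 0, "wz": 0, "hand": 0.1}, {"x": -0.057, "y": 0.001, "z": -0.0532, "wx": 0, "wy": 0, "wz": 0, "hand": 0.1}, {"x": -0.057, "y": 0.001, "z": -0.0532, "wx": 0, "wy": 0, "wz": 0, "hand": 0.1}, {"x": -0.057, "y": 0.001, "z": -0.0532, "wx": 0, "wy": 0, "wz": 0, "hand": 0.1}]'

```text
time: 3.92
tool_pos: [0.5594, 0.2204, 0.1885]
tool_rot: [3.139, -0.0, 3.063]
contact_force: [1.4, 5.0, -2.3]
opening: 0.0179
```

Run:
```python
from d import *
h=np.array([.644,.211,.058])
s=monitor.observe();R0=rot(s);g=s['tool_pos']-R0[:,2]*.019
print(s['time'],g,np.arctan2(g[2]-.058,np.hypot(*(g-h)[:2])),np.linalg.norm(g-h))
S,_=grab('scene');T,_=grab('top')
o=np.vstack([cv2.resize(S[140:290,380:520],(560,600)),])
o2=np.zeros((600,800,3),np.uint8);o2[:,:400]=cv2.resize(S[120:270,400:500],(400,600));o2[:,400:]=cv2.resize(T[150:270,120:220],(400,480)).copy().__class__((600,400,3),np.uint8)*0 if 0 else 0
o2[:480,400:]=cv2.resize(T[150:270,120:220],(400,480))
cv2.imwrite('pics/d1.png',o2[:,:,::-1])
```

```text
3.925 [0.55943799 0.22032069 0.20749213] 1.053416647733331 0.17200437488613035
```

View pics/d1.png

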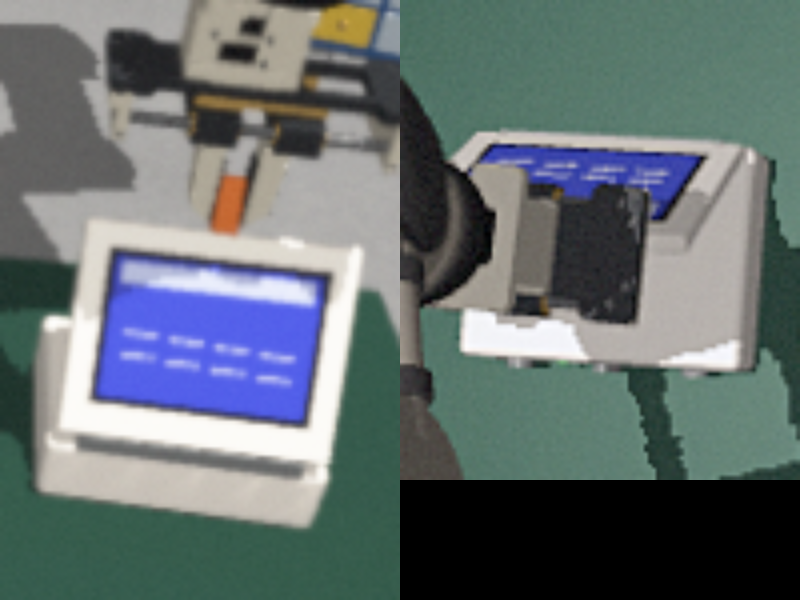

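Scene crop: the display stands up with its tab between the fingers. The arm pose gives radius 0.172 m and 1.053 rad. Releasing and rising, then working out the transfer.

Request:
move_arm --deltas '[{"x": 0, "y": 0, "z": 0, "wx": 0, "wy": 0, "wz": 0, "hand": 0.3}, {"x": 0, "y": 0, "z": 0, "wx": 0, "wy": 0, "wz": 0, "hand": 0.5}, {"x": 0, "y": 0, "z": 0, "wx": 0, "wy": 0, "wz": 0, "hand": 0.5}, {"x": 0, "y": 0, "z": -0.03, "wx": 0, "wy": 0, "wz": 0, "hand": 0.5}, {"x": 0, "y": 0, "z": -0.07, "wx": 0, "wy": 0, "wz": 0, "hand": 0.5}, {"x": 0.0, "y": 0, "z": -0.07, "wx": 0, "wy": 0, "wz": 0, "hand": 0.5}]'

```text
time: 4.78
tool_pos: [0.5613, 0.219, 0.2617]
tool_rot: [3.139, 0.007, 3.062]
contact_force: [1.2, -0.3, -0.2]
opening: 0.0459
```

```bash
python3 -c "
from d import *
delta([.570,-.2205,.20],95.4)"
```

```text
t 4.775 shift mm [ -43.3 -437.5   61. ] w [  0.1   0.4 -10. ] F [ 1.2 -0.3 -0.2] open 0.04590117099379544
```

Request:
move_arm --deltas '[{"x": -0.005, "y": -0.055, "z": 0, "wx": 0, "wy": 0, "wz": -1, "hand": 0.5}, {"x": -0.01, "y": -0.115, "z": 0, "wx": 0, "wy": 0, "wz": -3, "hand": 0.5}, {"x": -0.02, "y": -0.175, "z": 0, "wx": 0, "wy": 0, "wz": -5, "hand": 0.5}, {"x": -0.025, "y": -0.235, "z": 0.01, "wx": 0, "wy": 0, "wz": -7, "hand": 0.5}, {"x": -0.03, "y": -0.295, "z": 0.02, "wx": 0, "wy": 0, "wz": -10, "hand": 0.5}, {"x": -0.035, "y": -0.355, "z": 0.03, "wx": 0, "wy": 0, "wz": -10, "hand": 0.5}, {"x": -0.043, "y": -0.41, "z": 0.05, "wx": 0, "wy": 0, "wz": -10, "hand": 0.5}, {"x": -0.043, "y": -0.437, "z": 0.06, "wx": 0, "wy": 0.4, "wz": -10, "hand": 0.5}]'

```text
time: 5.78
tool_pos: [0.5666, -0.2231, 0.1956]
tool_rot: [3.14, -0.01, -3.049]
contact_force: [1.3, -0.4, 0.3]
opening: 0.0458
```

Request:
move_arm --deltas '[{"x": 0, "y": 0, "z": 0, "wx": 0, "wy": 0, "wz": 0, "hand": 0.5}, {"x": 0, "y": 0, "z": 0, "wx": 0, "wy": 0, "wz": 0, "hand": 0.5}]'

```text
time: 6.02
tool_pos: [0.5678, -0.2194, 0.1977]
tool_rot: [3.14, -0.007, -3.046]
contact_force: [0.2, -0.4, 0.5]
opening: 0.0458
```

Run:
```python
from m import *
from d import delta
W,pw=grab('wrist','w3.png')
for b in blobs(W,(100,150,60),(130,255,255),(0,0,640,400),100): print(b, onz(pw,b[2][0],.095))
print(proj(pw,[.572,-.2205,.095]))
delta([.572,-.2205,.061],95.4)
T,pt=grab('top')
for b in blobs(T,(5,150,120),(18,255,255),(100,120,300,300),15):print(b)
h=np.array([.644,.211,.058]);e=np.array([-.9968,.08,0])
for a in (1,1.05,1.1):
  print(a,proj(pt,h+e*.183*np.cos(a)+[0,0,.183*np.sin(a)]))
```

```text
(array([202.2, 158.9]), [191, 150, 24, 19, 261], ((202.25003051757812, 158.75001525878906), (12.727922439575195, 20.50609588623047), 45.0)) [ 0.53812107 -0.32189805  0.095     ]
(array([318.1, 202.2]), [309, 186, 19, 33, 600], ((318.0, 202.0), (32.0, 18.0), 90.0)) [ 0.56725967 -0.21995483  0.095     ]
[316.88983437 206.99772796]
t 6.075 shift mm [ -4.7  -1.9 137.1] w [ 0.1 -0.4  0.1] F [0.7 1.1 1. ] open 0.04582781602284497
(array([150.2, 212.5]), [145, 208, 12, 10, 73], ((150.75408935546875, 212.29505920410156), (6.657918453216553, 13.315836906433105), 39.80556869506836))
1 [148.36812285 219.02505845]
1.05 [148.02239874 215.48658528]
1.1 [147.74987342 211.83490477]
```

View pics/w3.png

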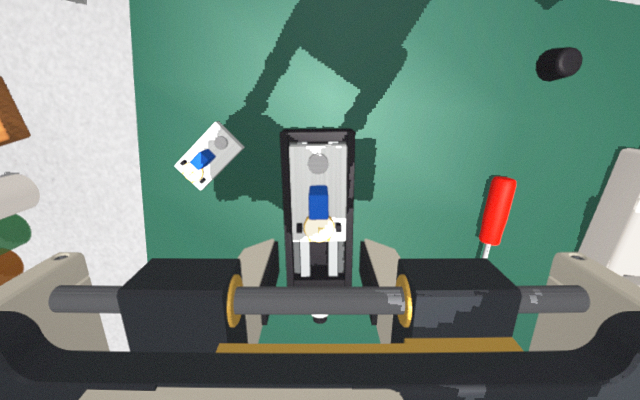

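Wrist view: the carriage is in its channel, with the fin at columns 309–328, rows 186–218, centred between the fingers. The display still reads about 1.05 rad from the tab in the top view. Descending to the fin and gripping it.

Request:
move_arm --deltas '[{"x": -0.0042, "y": -0.001, "z": 0.045, "wx": 0, "wy": -0.4, "wz": 0, "hand": 0.5}, {"x": -0.0042, "y": -0.001, "z": 0.09, "wx": 0, "wy": -0.4, "wz": 0, "hand": 0.5}, {"x": -0.0042, "y": -0.001, "z": 0.12, "wx": 0, "wy": -0.4, "wz": 0, "hand": 0.5}, {"x": -0.0042, "y": -0.001, "z": 0.136, "wx": 0, "wy": -0.4, "wz": 0, "hand": 0.5}, {"x": -0.0042, "y": -0.001, "z": 0.136, "wx": 0, "wy": -0.4, "wz": 0, "hand": 0.4}, {"x": -0.0042, "y": -0.001, "z": 0.136, "wx": 0, "wy": -0.4, "wz": 0, "hand": 0.1}, {"x": -0.0042, "y": -0.001, "z": 0.136, "wx": 0, "wy": -0.4, "wz": 0, "hand": 0.1}, {"x": -0.0042, "y": -0.001, "z": 0.136, "wx": 0, "wy": -0.4, "wz": 0, "hand": 0.1}]' --grip_force 35

```text
time: 7.12
tool_pos: [0.5719, -0.2208, 0.0631]
tool_rot: [-3.142, 0.002, -3.047]
contact_force: [0.3, 1.2, 3.7]
opening: 0.0179
```

```bash
python3 -c "
from d import *
s=monitor.observe();print(s['tool_pos'],s['tool_rot'],s['torque'],s['opening'])
delta([.5715,-.22,.062],95.4)
R=rot(s);print('cradle +x in tool axes',R.T@np.array([np.cos(.095),np.sin(.095),0]))"
```

```text
[ 0.57185156 -0.2208375   0.0630847 ] [-3.14153979e+00  1.92669780e-03 -3.04679268e+00] [ 0.24046958 -0.03554796 -0.04366258] 0.01794532574853894
t 7.125 shift mm [0.3 0.9 1.1] w [-0.   0.1  0. ] F [0.3 1.2 3.7] open 0.01794532574853894
cradle +x in tool axes [-9.99998124e-01  2.00131906e-04  1.92668599e-03]
```

Gripped (17.9 mm). Pressing lightly, then sliding slowly toward the microphone (tool -x).

Request:
move_arm --deltas '[{"x": 0, "y": 0, "z": 0.001, "wx": 0, "wy": 0, "wz": 0, "hand": 0.1}, {"x": 0, "y": 0, "z": 0.002, "wx": 0, "wy": 0, "wz": 0, "hand": 0.1}, {"x": 0, "y": 0, "z": 0.002, "wx": 0, "wy": 0, "wz": 0, "hand": 0.1}]'

```text
time: 7.5
tool_pos: [0.5719, -0.2209, 0.0615]
tool_rot: [-3.141, 0.002, -3.047]
contact_force: [-2.1, 3.9, 11.0]
opening: 0.0178
```

Request:
move_arm --deltas '[{"x": -0.001, "y": 0, "z": 0, "wx": 0, "wy": 0, "wz": 0, "hand": 0.1}, {"x": -0.0025, "y": 0, "z": 0, "wx": 0, "wy": 0, "wz": 0, "hand": 0.1}, {"x": -0.004, "y": 0, "z": 0, "wx": 0, "wy": 0, "wz": 0, "hand": 0.1}, {"x": -0.0055, "y": 0, "z": 0, "wx": 0, "wy": 0, "wz": 0, "hand": 0.1}, {"x": -0.007, "y": 0, "z": 0, "wx": 0, "wy": 0, "wz": 0, "hand": 0.1}]'

```text
time: 8.12
tool_pos: [0.5755, -0.2208, 0.0615]
tool_rot: [3.141, -0.005, -3.046]
contact_force: [-15.8, -0.4, 19.1]
opening: 0.0179
```

Request:
move_arm --deltas '[{"x": 0, "y": 0, "z": -0.001, "wx": 0, "wy": 0, "wz": 0, "hand": 0.1}, {"x": 0, "y": 0, "z": -0.002, "wx": 0, "wy": 0, "wz": 0, "hand": 0.1}, {"x": 0, "y": 0, "z": -0.002, "wx": 0, "wy": 0, "wz": 0, "hand": 0.1}]'

```text
time: 8.5
tool_pos: [0.5778, -0.2204, 0.062]
tool_rot: [3.141, -0.001, -3.047]
contact_force: [-3.7, -1.2, 3.2]
opening: 0.0177
```

Request:
move_arm --deltas '[{"x": -0.0015, "y": 0, "z": 0.0005, "wx": 0, "wy": 0, "wz": 0, "hand": 0.1}, {"x": -0.003, "y": 0, "z": 0.0005, "wx": 0, "wy": 0, "wz": 0, "hand": 0.1}, {"x": -0.0045, "y": 0, "z": 0.0005, "wx": 0, "wy": 0, "wz": 0, "hand": 0.1}, {"x": -0.006, "y": 0, "z": 0.0005, "wx": 0, "wy": 0, "wz": 0, "hand": 0.1}]'

```text
time: 9.0
tool_pos: [0.5837, -0.2197, 0.0616]
tool_rot: [3.141, -0.001, -3.046]
contact_force: [-6.7, -0.7, 8.1]
opening: 0.0176
```

Request:
move_arm --deltas '[{"x": -0.0015, "y": 0, "z": 0, "wx": 0, "wy": 0, "wz": 0, "hand": 0.1}, {"x": -0.003, "y": 0, "z": 0, "wx": 0, "wy": 0, "wz": 0, "hand": 0.1}, {"x": -0.0045, "y": 0, "z": 0, "wx": 0, "wy": 0, "wz": 0, "hand": 0.1}, {"x": -0.006, "y": 0, "z": 0, "wx": 0, "wy": 0, "wz": 0, "hand": 0.1}]'

```text
time: 9.5
tool_pos: [0.5899, -0.2191, 0.0615]
tool_rot: [3.141, -0.001, -3.047]
contact_force: [-4.1, -0.6, 4.5]
opening: 0.0177
```

Request:
move_arm --deltas '[{"x": -0.0015, "y": 0, "z": 0, "wx": 0, "wy": 0, "wz": 0, "hand": 0.1}, {"x": -0.003, "y": 0, "z": 0, "wx": 0, "wy": 0, "wz": 0, "hand": 0.1}, {"x": -0.0045, "y": 0, "z": 0, "wx": 0, "wy": 0, "wz": 0, "hand": 0.1}]'

```text
time: 9.88
tool_pos: [0.5946, -0.2185, 0.0613]
tool_rot: [3.141, -0.0, -3.047]
contact_force: [-4.1, -0.1, 4.4]
opening: 0.0177
```

Request:
move_arm --deltas '[{"x": -0.0015, "y": 0, "z": 0.0005, "wx": 0, "wy": 0, "wz": 0, "hand": 0.1}, {"x": -0.003, "y": 0, "z": 0.0005, "wx": 0, "wy": 0, "wz": 0, "hand": 0.1}, {"x": -0.0045, "y": 0, "z": 0.0005, "wx": 0, "wy": 0, "wz": 0, "hand": 0.1}]'

```text
time: 10.25
tool_pos: [0.5988, -0.2181, 0.0608]
tool_rot: [3.141, -0.001, -3.046]
contact_force: [-7.5, -1.3, 4.9]
opening: 0.0176
```

Request:
move_arm --deltas '[{"x": -0.0015, "y": 0, "z": 0, "wx": 0, "wy": 0, "wz": 0, "hand": 0.1}, {"x": -0.003, "y": 0, "z": 0, "wx": 0, "wy": 0, "wz": 0, "hand": 0.1}]'

```text
time: 10.5
tool_pos: [0.6016, -0.2179, 0.0613]
tool_rot: [3.141, -0.001, -3.047]
contact_force: [-7.4, -0.3, 10.5]
opening: 0.0177
```

The lower height with little extra force at x = 0.599 suggests the socket was over the pin there. Backing up to test with a press.

Request:
move_arm --deltas '[{"x": 0.0015, "y": 0, "z": 0, "wx": 0, "wy": 0, "wz": 0, "hand": 0.1}, {"x": 0.0025, "y": 0, "z": 0.0, "wx": 0, "wy": 0, "wz": 0, "hand": 0.1}, {"x": 0.0025, "y": 0, "z": 0.001, "wx": 0, "wy": 0, "wz": 0, "hand": 0.1}, {"x": 0.0025, "y": 0, "z": 0.0015, "wx": 0, "wy": 0, "wz": 0, "hand": 0.1}, {"x": 0.0025, "y": 0, "z": 0.0015, "wx": 0, "wy": 0, "wz": 0, "hand": 0.1}]'

```text
time: 11.12
tool_pos: [0.6017, -0.218, 0.0613]
tool_rot: [-3.141, 0.005, -3.046]
contact_force: [-0.0, 2.9, 13.1]
opening: 0.0178
```

Request:
move_arm --deltas '[{"x": 0, "y": 0, "z": -0.0015, "wx": 0, "wy": 0, "wz": 0, "hand": 0.1}, {"x": 0.002, "y": 0, "z": -0.0015, "wx": 0, "wy": 0, "wz": 0, "hand": 0.1}, {"x": 0.002, "y": 0, "z": -0.0015, "wx": 0, "wy": 0, "wz": 0, "hand": 0.1}]'

```text
time: 11.5
tool_pos: [0.5994, -0.2183, 0.0616]
tool_rot: [-3.141, 0.004, -3.047]
contact_force: [5.3, 1.2, 5.8]
opening: 0.0177
```

Request:
move_arm --deltas '[{"x": 0, "y": 0, "z": 0.001, "wx": 0, "wy": 0, "wz": 0, "hand": 0.1}, {"x": 0, "y": 0, "z": 0.0015, "wx": 0, "wy": 0, "wz": 0, "hand": 0.1}, {"x": 0, "y": 0, "z": 0.0015, "wx": 0, "wy": 0, "wz": 0, "hand": 0.1}]'

```text
time: 11.88
tool_pos: [0.5995, -0.2183, 0.0609]
tool_rot: [-3.141, 0.004, -3.046]
contact_force: [3.6, 2.8, 11.5]
opening: 0.018
```

Not over the pin (11.5 N, no drop). Continuing forward in fine steps.

Request:
move_arm --deltas '[{"x": 0, "y": 0, "z": -0.0012, "wx": 0, "wy": 0, "wz": 0, "hand": 0.1}, {"x": -0.0015, "y": 0, "z": -0.0012, "wx": 0, "wy": 0, "wz": 0, "hand": 0.1}, {"x": -0.003, "y": 0, "z": -0.0012, "wx": 0, "wy": 0, "wz": 0, "hand": 0.1}, {"x": -0.0045, "y": 0, "z": -0.0012, "wx": 0, "wy": 0, "wz": 0, "hand": 0.1}]' --grip_force 50

```text
time: 12.38
tool_pos: [0.6002, -0.2181, 0.0609]
tool_rot: [3.141, -0.004, -3.046]
contact_force: [-10.1, -0.1, 12.1]
opening: 0.0173
```

Request:
move_arm --deltas '[{"x": -0.001, "y": 0, "z": 0, "wx": 0, "wy": 0, "wz": 0, "hand": 0.1}, {"x": -0.002, "y": 0, "z": 0, "wx": 0, "wy": 0, "wz": 0, "hand": 0.1}]'

```text
time: 12.62
tool_pos: [0.6012, -0.218, 0.0609]
tool_rot: [3.14, -0.006, -3.046]
contact_force: [-11.8, -0.1, 15.8]
opening: 0.018
```

Request:
move_arm --deltas '[{"x": -0.001, "y": 0, "z": 0, "wx": 0, "wy": 0, "wz": 0, "hand": 0.1}, {"x": -0.002, "y": 0, "z": 0, "wx": 0, "wy": 0, "wz": 0, "hand": 0.1}]'

```text
time: 12.88
tool_pos: [0.603, -0.2178, 0.0612]
tool_rot: [3.14, -0.006, -3.046]
contact_force: [-12.2, -0.6, 15.1]
opening: 0.0175
```

Request:
move_arm --deltas '[{"x": 0, "y": 0, "z": -0.001, "wx": 0, "wy": 0, "wz": 0, "hand": 0.1}, {"x": -0.001, "y": 0, "z": -0.001, "wx": 0, "wy": 0, "wz": 0, "hand": 0.1}, {"x": -0.002, "y": 0, "z": -0.001, "wx": 0, "wy": 0, "wz": 0, "hand": 0.1}]'

```text
time: 13.25
tool_pos: [0.6061, -0.2174, 0.0615]
tool_rot: [3.14, -0.004, -3.047]
contact_force: [-8.3, 0.1, 9.4]
opening: 0.0178
```

Request:
move_arm --deltas '[{"x": -0.001, "y": 0, "z": 0, "wx": 0, "wy": 0, "wz": 0, "hand": 0.1}, {"x": -0.002, "y": 0, "z": 0, "wx": 0, "wy": 0, "wz": 0, "hand": 0.1}]'

```text
time: 13.5
tool_pos: [0.608, -0.2172, 0.0615]
tool_rot: [3.14, -0.004, -3.047]
contact_force: [-7.8, -0.0, 9.3]
opening: 0.0178
```

Request:
move_arm --deltas '[{"x": -0.001, "y": 0, "z": 0, "wx": 0, "wy": 0, "wz": 0, "hand": 0.1}, {"x": -0.002, "y": 0, "z": 0, "wx": 0, "wy": 0, "wz": 0, "hand": 0.1}]'

```text
time: 13.75
tool_pos: [0.61, -0.2171, 0.0615]
tool_rot: [3.14, -0.004, -3.047]
contact_force: [-7.7, 0.8, 10.4]
opening: 0.0179
```

Request:
move_arm --deltas '[{"x": -0.001, "y": 0, "z": 0, "wx": 0, "wy": 0, "wz": 0, "hand": 0.1}, {"x": -0.002, "y": 0, "z": 0, "wx": 0, "wy": 0, "wz": 0, "hand": 0.1}]'

```text
time: 14.0
tool_pos: [0.612, -0.2168, 0.0614]
tool_rot: [3.14, -0.004, -3.047]
contact_force: [-6.8, 0.3, 9.6]
opening: 0.0176
```

Request:
move_arm --deltas '[{"x": -0.001, "y": 0, "z": 0, "wx": 0, "wy": 0, "wz": 0, "hand": 0.1}, {"x": -0.002, "y": 0, "z": 0, "wx": 0, "wy": 0, "wz": 0, "hand": 0.1}]'

```text
time: 14.25
tool_pos: [0.6139, -0.2166, 0.0614]
tool_rot: [3.14, -0.005, -3.047]
contact_force: [-7.7, -0.5, 8.9]
opening: 0.0181
```

Request:
move_arm --deltas '[{"x": -0.001, "y": 0, "z": 0, "wx": 0, "wy": 0, "wz": 0, "hand": 0.1}, {"x": -0.002, "y": 0, "z": 0, "wx": 0, "wy": 0, "wz": 0, "hand": 0.1}]'

```text
time: 14.5
tool_pos: [0.6159, -0.2164, 0.0614]
tool_rot: [3.14, -0.005, -3.047]
contact_force: [-7.9, -0.1, 9.4]
opening: 0.0173
```

Travelled 44 mm without a drop. Checking that the carriage is following.

Run:
```python
from m import *
T,pt=grab('top');S,ps=grab('scene');W,pw=grab('wrist')
o=np.zeros((600,800,3),np.uint8)
o[:300,:400]=cv2.resize(T[140:245,280:420],(400,300),interpolation=cv2.INTER_CUBIC);o[:300,400:]=cv2.resize(S[160:265,230:370],(400,300),interpolation=cv2.INTER_CUBIC)
o[300:,:480]=cv2.resize(W[100:300,160:480],(480,300))
cv2.imwrite('pics/c1.png',o[:,:,::-1])
```

```text
(no output)
```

View pics/c1.png

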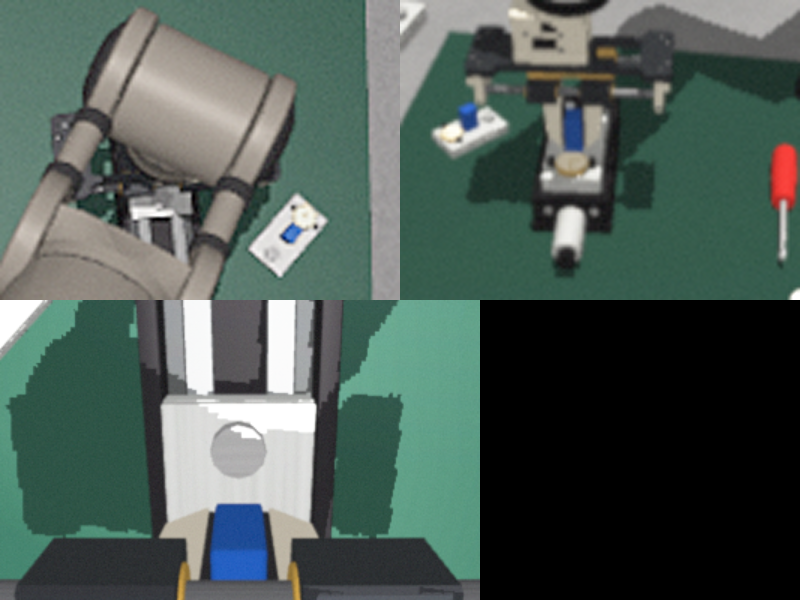

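The carriage is following, and the fin is firmly between the fingers. In the log, the force fell to 4.4 N at x = 0.590–0.599 against 8–10 N on either side. So the socket was over the pin there, centre about 0.594, but the stiff height command held it up. Going back there lightly, then pressing.

Request:
move_arm --deltas '[{"x": 0, "y": 0, "z": -0.001, "wx": 0, "wy": 0, "wz": 0, "hand": 0.1}, {"x": 0.004, "y": 0, "z": -0.001, "wx": 0, "wy": 0, "wz": 0, "hand": 0.1}, {"x": 0.008, "y": 0, "z": -0.001, "wx": 0, "wy": 0, "wz": 0, "hand": 0.1}, {"x": 0.012, "y": 0, "z": -0.001, "wx": 0, "wy": 0, "wz": 0, "hand": 0.1}, {"x": 0.016, "y": 0, "z": -0.001, "wx": 0, "wy": 0, "wz": 0, "hand": 0.1}, {"x": 0.02, "y": 0, "z": -0.001, "wx": 0, "wy": 0, "wz": 0, "hand": 0.1}, {"x": 0.0225, "y": 0, "z": -0.001, "wx": 0, "wy": 0, "wz": 0, "hand": 0.1}, {"x": 0.0225, "y": 0, "z": -0.001, "wx": 0, "wy": 0, "wz": 0, "hand": 0.1}]'

```text
time: 15.65
tool_pos: [0.5952, -0.2186, 0.0626]
tool_rot: [3.141, -0.0, -3.047]
contact_force: [1.8, 0.6, 3.9]
opening: 0.0175
```

Request:
move_arm --deltas '[{"x": 0, "y": 0, "z": 0.001, "wx": 0, "wy": 0, "wz": 0, "hand": 0.1}, {"x": 0, "y": 0, "z": 0.002, "wx": 0, "wy": 0, "wz": 0, "hand": 0.1}, {"x": 0, "y": 0, "z": 0.002, "wx": 0, "wy": 0, "wz": 0, "hand": 0.1}]'

```text
time: 16.02
tool_pos: [0.5953, -0.2186, 0.0604]
tool_rot: [3.141, -0.001, -3.047]
contact_force: [1.0, -0.4, 5.6]
opening: 0.0179
```

Dropping: 0.0604 at 5.6 N, below anything reached before. Pressing further.

Request:
move_arm --deltas '[{"x": 0, "y": 0, "z": 0.0015, "wx": 0, "wy": 0, "wz": 0, "hand": 0.1}, {"x": 0, "y": 0, "z": 0.003, "wx": 0, "wy": 0, "wz": 0, "hand": 0.1}, {"x": 0, "y": 0, "z": 0.003, "wx": 0, "wy": 0, "wz": 0, "hand": 0.1}]'

```text
time: 16.4
tool_pos: [0.5953, -0.2186, 0.0576]
tool_rot: [3.141, -0.001, -3.047]
contact_force: [0.7, -0.4, 7.7]
opening: 0.0176
```

Request:
move_arm --deltas '[{"x": 0, "y": 0, "z": 0.0015, "wx": 0, "wy": 0, "wz": 0, "hand": 0.1}, {"x": 0, "y": 0, "z": 0.003, "wx": 0, "wy": 0, "wz": 0, "hand": 0.1}, {"x": 0, "y": 0, "z": 0.004, "wx": 0, "wy": 0, "wz": 0, "hand": 0.1}, {"x": 0, "y": 0, "z": 0.004, "wx": 0, "wy": 0, "wz": 0, "hand": 0.1}]'

```text
time: 16.9
tool_pos: [0.5953, -0.2186, 0.0542]
tool_rot: [3.141, -0.0, -3.047]
contact_force: [-1.1, -0.2, 9.9]
opening: 0.0177
```

Request:
move_arm --deltas '[{"x": 0, "y": 0, "z": 0.001, "wx": 0, "wy": 0, "wz": 0, "hand": 0.1}, {"x": 0, "y": 0, "z": 0.001, "wx": 0, "wy": 0, "wz": 0, "hand": 0.1}, {"x": 0, "y": 0, "z": 0.001, "wx": 0, "wy": 0, "wz": 0, "hand": 0.1}]'

```text
time: 17.27
tool_pos: [0.5953, -0.2186, 0.0542]
tool_rot: [3.141, -0.0, -3.046]
contact_force: [-2.9, 0.8, 15.3]
opening: 0.0175
```

Hard stop at z = 0.0542: 1 mm more command gave +5 N and no movement. Total drop is about 9 mm. Final look before handing in.

Run:
```python
from m import *
S,ps=grab('scene');T,pt=grab('top')
for b in blobs(T,(5,150,120),(18,255,255),(120,120,220,300),15):print(b[:2])
o=np.zeros((600,800,3),np.uint8);o[:400,:]=cv2.resize(S[160:310,220:520],(800,400),interpolation=cv2.INTER_CUBIC)
o[400:,:400]=cv2.resize(T[115:295,100:460],(400,200))
cv2.imwrite('pics/end.png',o[:,:,::-1])
s=monitor.observe();print(s['time'],s['tool_pos'],s['contact_force'])
```

```text
(array([150.2, 212.6]), [145, 208, 12, 10, 73])
17.375 [ 0.59529689 -0.21859143  0.05417313] [-3.22843632  1.96076628 15.47094917]
```

View pics/end.png

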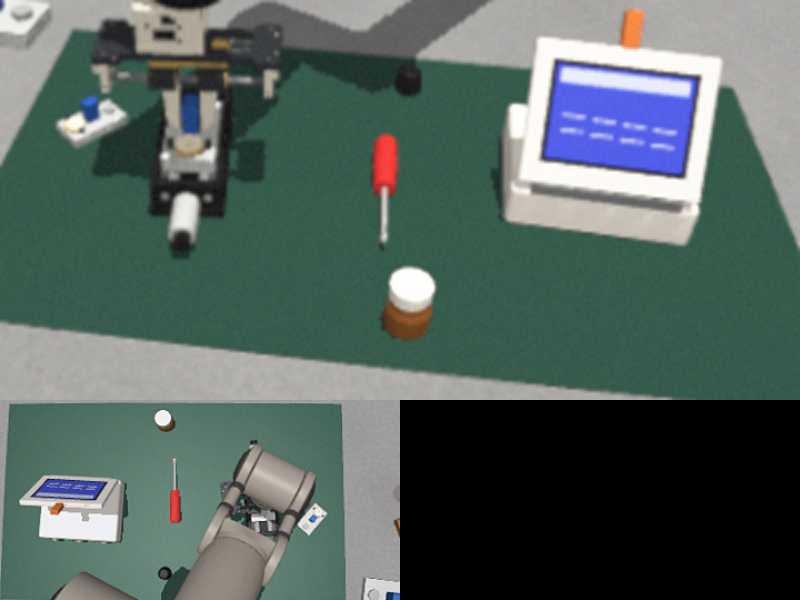

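The display is still up, with its tab at (150,212.6) in the top view as before. The carriage sits low in the cradle under the gripper, and the screwdriver, jar and loupe look undisturbed.

```bash
python3 -c "
from cell import robot
print(robot.hand_in())"
```

```text
the job is handed in; nothing more can be done
None
```

The watch is ready for a timing reading and I handed the job in at about 17.4 s. I raised the display first and left it standing. Then I slid the carriage along the channel onto the pin and pressed it home, and the arm is still holding it down with about 15 N.

- **Display:** the angle was 1.053 rad (about 60°) from the arm pose before I let go. In the top view its tab stayed at the same pixels until the end, which agrees with about 1.05 rad.
- **Carriage:** it went down about 9 mm to a hard stop at TCP z 0.0542. Commanding 1 mm more only added about 5 N and gave no movement.
- **Slide:** on the first pass I slid over the pin without dropping and went on to 44 mm of travel, because the arm's stiff height command held the carriage up. The force log showed where the socket had passed the pin, so I came back about 20 mm and it dropped in there.
- **Others:** the final pictures showed the screwdriver, jar and loupe where they started, judged by eye. The tool stayed within about 0.4° of level during the slide.

The first move call was refused because rows need every key; nothing moved on that call.

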